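Ready the siphon stand: burner home, holder over it

TASK

Get the empty siphon stand ready for its flask: push the squat brass spirit burner along the counter into the open mouth of the stand's horseshoe foot until it sits fully home in the bend. Then push the stand's swing-out ring holder round until it is against its stop, with the ring over the burner. The burner is full, so only slide it, never lift or tip it, and leave everything else on the counter where it stands.

Things in the scene. Friction and masses are not known exactly. Their poses are not given: they have to be found in the camera images.
- burner: Spirit burner to be pushed: squat round brass bowl on a flat base, loose, 0.25 to 0.5 kg. Upright wall of radius 37 mm from 4 to 34 mm above the counter, then a shoulder drawing in to a thin steel collar (radius 11 mm) with a short wick; 66 mm high in all. Origin: centre of its underside; z up.
- stand: Siphon stand, fixed. Horseshoe foot of 16 mm round steel bar on the counter. Origin: on the counter, at the centre of the round bend, where the burner's centre belongs (bend's inner radius 40 mm: a burner fully home is 0 to 3 mm from it). The mouth opens to the stand's -x: legs end 34 mm out, flared to 96 mm inside width; the burner enters moving along the stand's +x. z up.
- stand_pivot (a point): Axis of the stand's upright post, 200 mm above the counter. The post (12 mm in radius at most, 222 mm high with its knob) stands outside the bend, 62 mm from the stand's origin along its +x, and carries the swing holder, which turns about this axis.
- holder (a joint): Angle (rad) of the swing-out flask holder on the post. 0: against its stop, pointing along the stand's -x, its ring over the bend. It grows counter-clockwise seen from above (at pi/2 it points along the stand's -y). Range 0 to 2.2; begins between 1.3 and 1.9. It swings level, stiffly (0.05 N m, about 1 N at the ring) and stays where it is left.
- holder_ring (a point): Centre of the holder's ring, 62 mm from the pivot, 200 mm above the counter. The ring is of 8 mm round steel bar, 50 mm across outside and 34 mm inside (so it spans 196 to 204 mm in height), joined to the post by a thin straight arm.
- mug: White mug, 80 mm across, 85 mm high, with a handle. Bystander, to be left alone. Origin: centre of its underside.
- sugar_pot: Round lidded steel sugar pot, 76 mm across, 73 mm high, with a small knob. Bystander, to be left alone. Origin: centre of its underside.
- bean_jar: Amber glass jar with a wooden lid, 72 mm across, 110 mm high. Bystander, to be left alone. Origin: centre of its underside.
- measure: Small open brass measuring cup, 44 mm across, 40 mm high. Bystander, to be left alone. Origin: centre of its underside.
- egg_cup: Small white china cup, 48 mm across, 55 mm high. Bystander, to be left alone. Origin: centre of its underside.
- tamper: Wooden coffee tamper standing on its 54 mm disc, 78 mm high. Bystander, to be left alone. Origin: centre of its underside.
- spoon: Steel spoon, 150 mm long, lying flat on the counter. Bystander, to be left alone. Origin: about its middle, on the counter.
Things that resemble listed ones, but are neither listed nor needed, are in the scene too. What is shaped like the burner but black or purple is not meant. What is shaped like the stand but blue is not meant.

How it is judged (in metres and radians):
On the way, in this order (a step that is already met when the one before it is completed fails the run):
1. the burner is home in the bend, the holder still swung out (horizontal distance between burner and stand below 0.008 m and value of joint holder above 0.6 rad), for 0.2 s.
2. the holder is swung against its stop over the burner (horizontal distance between burner and stand below 0.008 m and value of joint holder below 0.08 rad), for 0.2 s.
At the end, for the whole second after the job is handed in: The burner stands flat and at rest with its centre within 8 mm of the centre of the horseshoe's bend, the holder is within 0.08 rad of its stop, and every bystander is within 30 mm of where it began (all of step 2 and height (world z) of burner below 0.004 m and angle between burner's own z axis and vertical below 0.06 rad and linear speed of burner below 0.01 m/s and distance of each of mug, sugar_pot, bean_jar, measure, egg_cup, tamper, spoon from where it was at the start of the episode below 0.03 m); the robot touches nothing.
It fails at once if the burner is lifted off the counter (8 mm) (height (world z) of burner above 0.008 m).
It fails at once if the burner is tipped (0.2 rad) (angle between burner's own z axis and vertical above 0.2 rad).
It fails at once if a bystander is shifted by more than 30 mm (distance of any of mug, sugar_pot, bean_jar, measure, egg_cup, tamper, spoon from where it was at the start of the episode above 0.03 m).
It fails at once if an upright bystander is knocked over (angle between any of mug, sugar_pot, bean_jar, measure, egg_cup, tamper's own z axis and vertical above 0.5 rad).
It also fails if it takes over 64 s, if anything falls off the work surface, if the arm or the gripper's body presses on something with over 40 N, if the wrist force passes 120 N, or if a joint passes its speed limit or range.

ROBOT

A 6-joint arm with a two-finger parallel gripper is mounted at the origin on the work surface. World frame = base frame: x ahead of the robot, y to its left, z up, the work surface at z = 0. Lengths are in m, angles in degrees, forces in N, time in s.
With the tool pointing down it reaches from about 0.275 to 1 m from the base axis. Payload 8.4 kg.
Tool frame: the origin (TCP) lies on the mounting face of the last link; the fingertips stand ahead of it and the grasp point (between the pads) lies 155 mm ahead of it (env.tips_ahead is the z of the fingertips in the tool frame, in m); z points along the fingers, x is the direction in which the jaws open and shut, and the axes are right-handed (so a half turn about z gives the same grasp; the last joint's range is limited). The gripper opens to 85 mm and grips with 20 to 120 N. Pads are 22 mm wide; open, the fingers measure 114 mm over their backs; the gripper's body (76 mm by 85 mm) begins 54 mm behind the grasp point. The pads swing forward as they close: fully open they stand 13 mm farther back than shut.
Start: joints at [-0.138, 20.225, 93.587, -0, 66.188, -0.138], TCP at [0.625, -0, 0.405] pointing down, gripper open.
Joint ranges: [-150.9, 150.9], [-52.94, 120.26], [3.33, 152.33], [-74.26, 254.26], [0, 154.13], [-172.89, 172.89]. Speed limits (degrees/s): [127.2, 127.2, 159.86, 180, 180, 180].

INTERFACE

Orientations are given as a 3x3 rotation matrix whose columns are the frame's x, y, z axes.
In Python, from bench import env gives the robot as it stands. Calls block until the motion is done:
- env.reach(position, orientation): joint-space move of the TCP to a pose.
- env.servo_line(position, ori=None, max_speed=0.15): straight line of the TCP; ori=None keeps the orientation; max_speed is the mean speed in m/s.
- env.move_j(angles): joint-space move.
- env.set_gripper(opening, effort=None): finger opening in m; effort is the grip in N (None keeps the last); returns when the fingers have stopped.
- env.dwell(seconds).
- env.solve_ik(position, orientation): joint angles nearest the present ones, or None.
- env.observe(): the state.
- env.get_image(name): name is "scene" or "side" or "wrist"; returns (picture, depth): 480x640x3 uint8, blue, green, red; 480x640 float32, m along the optical axis (not along the pixel's ray), 0 where there is no reading.
- env.camera_params(name): a dict with "fx", "fy", "cx", "cy" (pixels), "R" (3x3) and "t" (3): a world point X has camera coordinates R X + t. Camera axes: x right, y down, z forward; pixel columns grow to the right and rows downward; lengths in m; the calibration is good to about 2 mm. A picture is of the moment at which its call begins: read the wrist's pose just before it. camera_params takes no time and is no camera call; for the wrist camera it gives the pose at the moment of the call.
A pose or a line that the arm cannot do raises env.Unreachable and nothing moves.
- env.job_done(): hands the job in, once; it reports no verdict.
Trained networks look in the newest picture that a camera, given by its name, has taken for a name from the list of things; names that differ only in an ending like _2 or _b are one class to them, and where a whole thing is asked for, a point or a joint stands for the part that bears it (a point fixed in the world has none). Each returns a list of dicts, best first, with "score" (0 to 1); they miss things now and then, are a little off and sometimes report something else, mostly with a low value. They report only what shows in the picture. A call takes as long as a camera call. They do not tell look-alikes from the thing itself.
- env.search_frame(camera, target): "rect" ([left, top, width, height] in pixels, round what is visible of it).
- env.silhouettes(camera, target): "region" (480x640 bool, what is visible of it) and "rect" ([left, top, width, height] in pixels, round what is visible of it).
- env.mark_of(camera, target): "pixel" ([column, row] in pixels: a listed point, or the origin of a listed thing).
The state is a dict: "t": time; "joint_pos": joint angles; "dq": joint speeds; "joint_torque": joint torques, N m; "tool_pos": TCP position; "tcp_rot": TCP orientation; "wrist_force": force on the tool from outside, world axes, zero at the start; "wrist_torque": the same for the moment, N m; "gripper_width": finger opening in m.
Only numpy, scipy, OpenCV 4.12 (cv2) and the standard library are available. Lean on these libraries where they do the work, as an engineer would, in place of code of your own. Each camera call takes 0.05 s, during which the arm holds its last target. There are 200 camera calls.

## Working session

There is one attempt and no reset: what is moved stays moved. The work goes in short steps, each a Python script; the robot and the scene stay as the last script left them, time stands still between calls to the robot, and variables do not carry over. Pictures are saved under pics/ and viewed, about 8 in all and at most 12, crops included, and the job is handed in when it is done.

```bash
mkdir -p pics; ls
python3 - <<'E'
from bench import env
import cv2,numpy as np
np.set_printoptions(precision=4,suppress=True)
print(env.tips_ahead)
for c in ["scene","side"]:
    im,d=env.get_image(c); cv2.imwrite(f"pics/{c}0.png",im); np.save(f"{c}0.npy",d)
    p=env.camera_params(c); print(c,p)
    for t in ["burner","stand","stand_pivot","holder_ring"]:
        print(t,[(np.round(m["pixel"]),round(m["score"],2)) for m in env.mark_of(c,t)])
print(env.observe())
E
```

```text
pics
0.1734
scene {'fx': 580.0438298860112, 'fy': 580.0438298860112, 'cx': 305.91223883453256, 'cy': 242.76888011651766, 'R': array([[ 0.4583,  0.8888,  0.0008],
       [ 0.6125, -0.3152, -0.7249],
       [-0.644 ,  0.3327, -0.6889]]), 't': array([-0.243 , -0.2282,  1.5375])}
burner [(array([234., 274.]), 0.79), (array([188., 301.]), 0.79), (array([242., 334.]), 0.68)]
stand [(array([366., 266.]), 0.67), (array([328., 200.]), 0.54), (array([427., 199.]), 0.54)]
stand_pivot [(array([396., 183.]), 0.7)]
holder_ring [(array([422., 196.]), 0.62), (array([394., 380.]), 0.55)]
side {'fx': 558.9090737751758, 'fy': 558.9090737751758, 'cx': 326.14855533066634, 'cy': 237.26743118483105, 'R': array([[ 0.9528, -0.303 , -0.0185],
       [-0.2453, -0.7327, -0.6349],
       [ 0.1788,  0.6094, -0.7724]]), 't': array([-0.5402,  0.2035,  1.3366])}
burner [(array([307., 354.]), 0.94), (array([286., 316.]), 0.91), (array([347., 312.]), 0.7), (array([402., 228.]), 0.5)]
stand [(array([300., 224.]), 0.69), (array([208., 233.]), 0.69)]
stand_pivot [(array([179., 168.]), 0.78), (array([283., 155.]), 0.64)]
holder_ring [(array([192., 183.]), 0.78), (array([303., 147.]), 0.75), (array([282., 154.]), 0.35)]
{'t': 0.5, 'joint_pos': array([-0.1407, 20.2285, 93.5889,  0.0001, 66.1891, -0.1361]), 'dq': array([-0.0148,  0.0646,  0.1535,  0.0228,  0.0019, -0.0039]), 'joint_torque': array([  0.0006, -60.4702, -34.2178,  -0.0002,   0.0023,   0.    ]), 'tool_pos': array([ 0.625 , -0.    ,  0.4046]), 'tcp_rot': array([[ 1.    , -0.0001, -0.0001],
       [-0.0001, -1.    ,  0.    ],
       [-0.0001, -0.    , -1.    ]]), 'wrist_force': array([ 0.8575, -0.7709,  0.3229]), 'wrist_torque': array([ 0.0354, -0.0448, -0.0219]), 'gripper_width': 0.08526117903554122}
```

View pics/scene0.png

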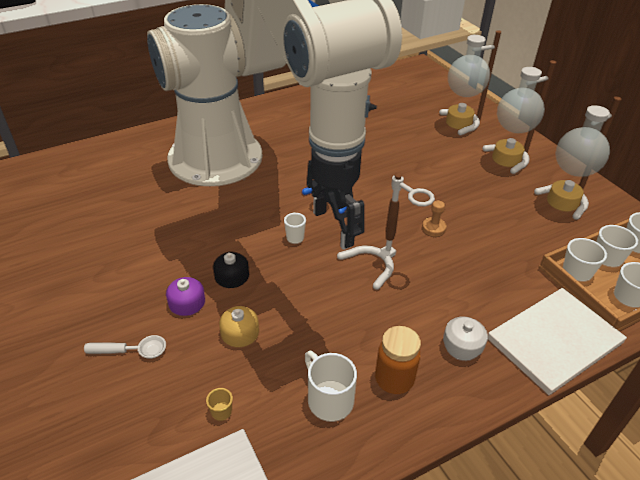

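View pics/side0.png

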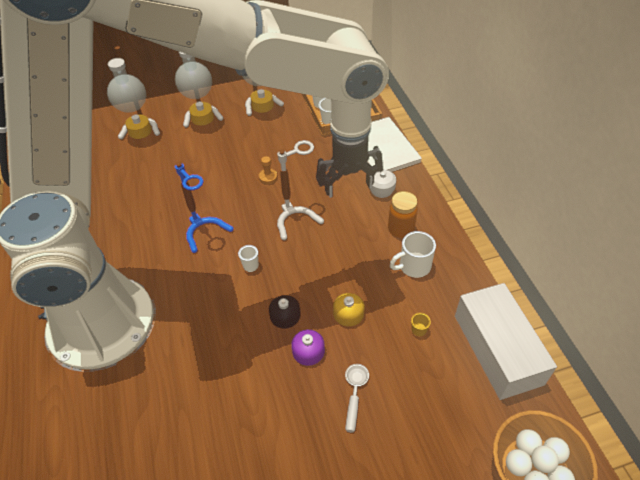

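The brass burner is at scene (240,328) and side (349,310). The silver stand is at scene (368,265) and side (300,218), with its mouth facing the burner and its ring swung out. The black, purple and blue look-alikes stay untouched.

```bash
cat > h.py <<'E'
from bench import env
import cv2,numpy as np
np.set_printoptions(precision=4,suppress=True)
def onz(p,px,z=0.):
    "pixel -> world point at height z"
    r=p["R"].T@np.array([(px[0]-p["cx"])/p["fx"],(px[1]-p["cy"])/p["fy"],1]); c=-p["R"].T@p["t"]
    return c+r*(z-c[2])/r[2]
def proj(p,X):
    X=np.atleast_2d(X); c=X@p["R"].T+p["t"]
    return np.c_[p["fx"]*c[:,0]/c[:,2]+p["cx"],p["fy"]*c[:,1]/c[:,2]+p["cy"]]
def down(a):
    "tool down, tool x (jaw axis) at angle a (rad) in world"
    c,s=np.cos(a),np.sin(a)
    return np.array([[c,s,0],[s,-c,0],[0,0,-1.]])
E
python3 - <<'E'
from h import *
for c in ["scene","side"]:
    p=env.camera_params(c); env.get_image(c)
    for t in ["burner","stand","mug","sugar_pot","bean_jar","measure","egg_cup","tamper","spoon"]:
        print(c,t,[(onz(p,m["pixel"])[:2],np.round(m["pixel"]),round(m["score"],2)) for m in env.mark_of(c,t)])
    for t in ["stand_pivot","holder_ring"]:
        print(c,t,[(onz(p,m["pixel"],.2)[:2],np.round(m["pixel"])) for m in env.mark_of(c,t)])
p=env.camera_params("wrist"); o=env.observe(); R=o["tcp_rot"]
print("cam in tool", R.T@(-p["R"].T@p["t"]-o["tool_pos"]), "axes cols", R.T@p["R"].T, p["fx"])
E
```

```text
scene burner [(array([ 0.4511, -0.2275]), array([188., 302.]), 0.94), (array([ 0.5752, -0.1623]), array([242., 334.]), 0.8), (array([ 0.4276, -0.1168]), array([234., 276.]), 0.68)]
scene stand [(array([0.5301, 0.1393]), array([364., 267.]), 0.86), (array([0.2893, 0.1781]), array([326., 199.]), 0.46)]
scene mug [(array([ 0.779 , -0.0764]), array([332., 400.]), 0.76), (array([0.7981, 0.195 ]), array([464., 349.]), 0.25)]
scene sugar_pot []
scene bean_jar [(array([0.7872, 0.0482]), array([395., 375.]), 0.79)]
scene measure [(array([ 0.7086, -0.2604]), array([219., 411.]), 0.58)]
scene egg_cup [(array([0.3899, 0.0468]), array([296., 241.]), 0.93), (array([0.7856, 0.0466]), array([394., 375.]), 0.37)]
scene tamper [(array([0.5037, 0.3454]), array([435., 230.]), 0.87)]
scene spoon [(array([ 0.5148, -0.3661]), array([128., 351.]), 0.98), (array([0.3138, 0.3723]), array([398., 182.]), 0.2)]
scene stand_pivot [(array([0.5223, 0.2038]), array([397., 182.]))]
scene holder_ring [(array([0.5776, 0.2259]), array([423., 195.]))]
side burner [(array([ 0.572 , -0.1641]), array([349., 314.]), 0.59), (
[... 440 characters left out ...]
 measure [(array([ 0.7125, -0.2465]), array([417., 326.]), 0.76)]
side egg_cup [(array([0.3737, 0.0651]), array([247., 262.]), 0.72)]
side tamper [(array([0.4965, 0.3437]), array([268., 179.]), 0.7), (array([ 0.5683, -0.1616]), array([347., 313.]), 0.43)]
side spoon [(array([ 0.5132, -0.3665]), array([354., 398.]), 0.72)]
side stand_pivot [(array([0.2793, 0.2468]), array([184., 167.])), (array([0.5174, 0.211 ]), array([280., 156.]))]
side holder_ring [(array([0.2929, 0.187 ]), array([193., 182.])), (array([0.5935, 0.2276]), array([308., 145.]))]
cam in tool [ 0.0012 -0.0708  0.0309] axes cols [[ 1.     -0.0002  0.0007]
 [ 0.      0.9605  0.2782]
 [-0.0007 -0.2782  0.9605]] 360.51740970889387
```

Run:
```python
from h import *
for n,(x,y) in {"w_burner":(.573,-.235),"w_stand":(.54,.09)}.items():
    env.reach([x,y,.52],down(0)); env.dwell(.3)
    p=env.camera_params("wrist"); im,d=env.get_image("wrist"); cv2.imwrite(f"pics/{n}.png",im)
    np.savez(n,im=im,d=d,**{k:p[k] for k in p})
    for t,z in [("burner",0),("stand",0),("stand_pivot",.2),("holder_ring",.2)]:
        print(n,t,[(onz(p,m["pixel"],z)[:2],np.round(m["pixel"]),round(m["score"],2)) for m in env.mark_of("wrist",t)])
print(env.observe()["t"])
a,b=cv2.imread("pics/w_burner.png"),cv2.imread("pics/w_stand.png")
cv2.imwrite("pics/w_both.png",cv2.resize(np.vstack([a,b]),(400,600)) if 0 else cv2.resize(np.hstack([a,b]),(800,300)))
```

```text
w_burner burner [(array([ 0.4517, -0.231 ]), array([228., 185.]), 0.82), (array([ 0.5675, -0.1648]), array([314., 134.]), 0.68), (array([ 0.4269, -0.1244]), array([203., 101.]), 0.64)]
w_burner stand []
w_burner stand_pivot []
w_burner holder_ring [(array([ 0.6979, -0.1139]), array([488.,  63.]), 0.15)]
w_stand burner [(array([ 0.4243, -0.1214]), array([242., 326.]), 0.98), (array([ 0.5666, -0.1669]), array([335., 352.]), 0.94), (array([ 0.4498, -0.2302]), array([262., 386.]), 0.93), (array([0.7928, 0.1923]), array([515., 107.]), 0.51)]
w_stand stand []
w_stand stand_pivot [(array([0.5205, 0.2044]), array([290.,  70.]), 0.77)]
w_stand holder_ring []
5.0833
```

View pics/w_both.png

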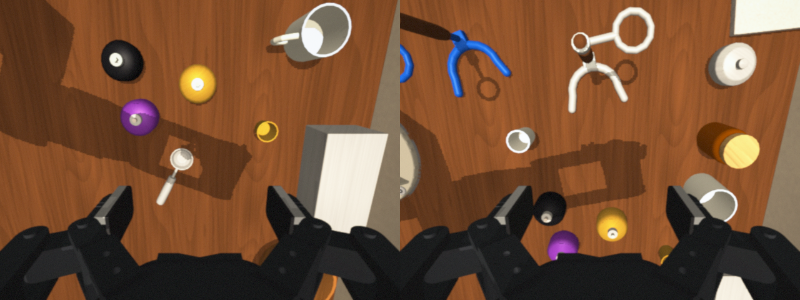

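In this wrist pair, the burner is at full-picture pixel (314,134) in the left view. In the right view the silver stand is at about (315,125), the mouth faces the burner and the ring is out to the right. Next I'll fit the horseshoe, ring and burner from depth.

```bash
cat > fit.py <<'E'
from h import *
from scipy.optimize import least_squares
from scipy.spatial import cKDTree
def cloud(im,d,p):
    v,u=np.mgrid[:480,:640]; ok=d>0
    c=np.c_[(u[ok]-p["cx"])/p["fx"],(v[ok]-p["cy"])/p["fy"],np.ones(ok.sum())]*d[ok][:,None]
    return (c-p["t"])@p["R"], im[ok].astype(int)
def horseshoe(P):
    a=np.linspace(-np.pi/2,np.pi/2,150); l=np.linspace(0,1,50)[:,None]
    M=np.vstack([48*np.c_[np.cos(a),np.sin(a)]]+[np.array([0,s*48])+l*[-34,s*8] for s in (1,-1)])/1000
    def f(q):
        c,s=np.cos(q[2]),np.sin(q[2]); W=M@np.array([[c,s],[-s,c]])+q[:2]
        return np.r_[cKDTree(W).query(P)[0], cKDTree(P).query(W)[0]]
    r=least_squares(f,[.537,.141,1.83],loss="soft_l1",f_scale=.004); return r.x,np.sqrt(np.mean(f(r.x)**2))
def circ(P,r0=None):
    f=lambda q:np.hypot(*(P-q[:2]).T)-q[2]
    r=least_squares(f,[*P.mean(0),.03],loss="soft_l1",f_scale=.003); return r.x
E
python3 - <<'E'
from fit import *
W=np.load("w_stand.npz"); srcs={"wrist":(W["im"],W["d"],W)}
for c in ["scene","side"]:
    im,d=env.get_image(c); srcs[c]=(im,d,env.camera_params(c))
for n,s in srcs.items():
    X,C=cloud(*s); near=np.hypot(X[:,0]-.537,X[:,1]-.15)<.09; white=(C.min(1)>95)&(np.ptp(C,axis=1)<60)
    m=near&white&(X[:,2]>.005)&(X[:,2]<.022); print(n,m.sum(), end=" ")
    if m.sum()>60: print("stand x,y,yaw,rms",*horseshoe(X[m,:2]))
    m=(np.hypot(X[:,0]-.587,X[:,1]-.227)<.042)&white&(X[:,2]>.18)&(X[:,2]<.22)
    print("  ring",m.sum(), circ(X[m,:2]) if m.sum()>20 else "", X[m,2].mean())
    m=(np.hypot(X[:,0]-.52,X[:,1]-.207)<.03)&(X[:,2]>.205)&(X[:,2]<.235); print("  post",m.sum(),X[m].mean(0))
B=np.load("w_burner.npz"); X,C=cloud(B["im"],B["d"],B)
for lo,hi in [(.008,.033),(.05,.075)]:
    m=(np.hypot(X[:,0]-.57,X[:,1]+.164)<.06)&(X[:,2]>lo)&(X[:,2]<hi); print("burner",m.sum(),X[m].mean(0), circ(X[m,:2]))
E
```

```text
wrist 2231 stand x,y,yaw,rms [0.5332 0.1452 1.7772] 0.004770049650753758
  ring 2335 [0.5797 0.2177 0.021 ] 0.2032100593973528
  post 819 [0.5217 0.204  0.2142]
scene 700 stand x,y,yaw,rms [0.5348 0.1454 1.7611] 0.005657351475560642
  ring 242 [0.5804 0.2171 0.0211] 0.20238927026261286
  post 96 [0.5225 0.2025 0.2125]
side 442 stand x,y,yaw,rms [0.5314 0.1434 1.7876] 0.005776277528480055
  ring 139 [0.5797 0.2165 0.0212] 0.2044918761029461
  post 72 [0.5221 0.2012 0.2136]
burner 7 [ 0.5663 -0.1806  0.0325] [ 0.5709 -0.1647  0.0366]
burner 304 [ 0.5709 -0.1645  0.0589] [ 0.5709 -0.1646  0.0076]
```

```bash
cat >> h.py <<'E'
S=np.array([.533,.145]); YAW=1.777; PIV=np.array([.5215,.2045]); TILT=np.radians(15)
def push_pose(tip,z,phi):
    "TCP pose: jaws across direction phi, tool leaning back, fingertip centre at tip,z"
    R0=down(phi-np.pi/2); c,s=np.cos(TILT),np.sin(TILT); f=np.array([np.cos(phi),np.sin(phi),0])
    zt=f*s+np.array([0,0,-c]); x=R0[:,0]; R=np.c_[x,np.cross(zt,x),zt]
    return np.r_[tip,z]-env.tips_ahead*zt, R
D=.0323+.0106   # tip axis to burner centre while pushing (36 mm opening)
u=lambda a:np.array([np.cos(a),np.sin(a)])
E
python3 - <<'E'
from h import *
B=np.array([.571,-.1646]); Wp=S-.08*u(YAW); v=Wp-B; phi=np.arctan2(v[1],v[0])
print(np.degrees(phi))
env.set_gripper(.036); print(env.tips_ahead,env.observe()["gripper_width"])
st=B-(D+.03)*u(phi)
p,R=push_pose(st,.13,phi); env.reach(p,R)
p,R=push_pose(st,.012,phi); env.servo_line(p,R,max_speed=.1); print(env.observe()["wrist_force"],env.observe()["t"])
p,R=push_pose(B-(D-.03)*u(phi),.012,phi); env.servo_line(p,R,max_speed=.05); o=env.observe(); print(o["wrist_force"],o["t"])
im,_=env.get_image("scene"); a=im[180:420,120:440]
im,_=env.get_image("side"); b=im[120:360,200:520]; cv2.imwrite("pics/p1.png",cv2.resize(np.hstack([a,b]),(800,300)))
for c in ["scene","side"]:
    p=env.camera_params(c); print([(onz(p,m["pixel"])[:2],round(m["score"],2)) for m in env.mark_of(c,"burner")])
E
```

```text
95.34022569073583
0.1734 0.036098428793272117
[-0.0366 -0.4061 -0.1292] 8.525
[0.4954 0.4313 0.4839] 9.875
[(array([ 0.5721, -0.1293]), 0.95), (array([ 0.4239, -0.1189]), 0.85), (array([ 0.4513, -0.2295]), 0.72), (array([0.5215, 0.1522]), 0.15)]
[(array([ 0.453 , -0.2401]), 0.82), (array([ 0.4223, -0.1286]), 0.81), (array([ 0.5666, -0.1292]), 0.61)]
```

View pics/p1.png

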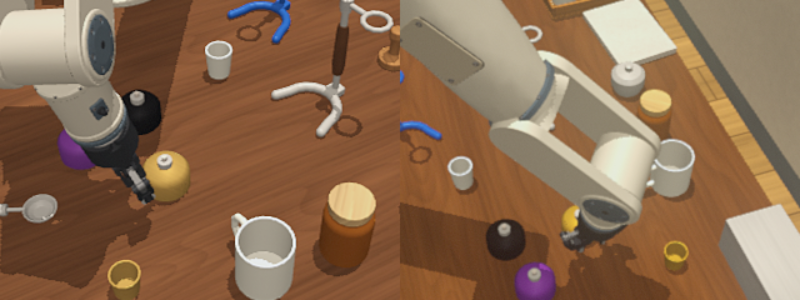

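The burner (scene crop (165,175)) sits against both fingers and has advanced about 3 cm, as expected. I'll continue to the waypoint, then along the stand axis.

Run:
```python
from h import *
B=np.array([.571,-.1646]); Wp=S-.08*u(YAW); v=Wp-B; phi=np.arctan2(v[1],v[0])
p,R=push_pose(Wp-D*u(phi),.012,phi); env.servo_line(p,R,max_speed=.05)
p,R=push_pose(Wp-D*u(YAW),.012,YAW); env.servo_line(p,R,max_speed=.03)
p,R=push_pose(S-(D+.045)*u(YAW),.012,YAW); env.servo_line(p,R,max_speed=.05)
o=env.observe(); print(o["wrist_force"],o["t"])
im,_=env.get_image("scene"); a=im[150:390,200:520]
for c in ["scene","side"]:
    if c=="side": im,_=env.get_image("side"); b=im[80:320,180:500]
    p=env.camera_params(c); print([(onz(p,m["pixel"])[:2],round(m["score"],2)) for m in env.mark_of(c,"burner")])
cv2.imwrite("pics/p2.png",cv2.resize(np.hstack([a,b]),(800,300))); print("expect",S-.045*u(YAW))
```

```text
[-0.3417  0.575   0.7914] 15.6083
[(array([0.5484, 0.1065]), 0.82), (array([ 0.4253, -0.1169]), 0.6)]
[(array([ 0.4263, -0.122 ]), 0.83), (array([ 0.4535, -0.2331]), 0.82), (array([0.5456, 0.0982]), 0.66)]
expect [0.5422 0.101 ]
```

View pics/p2.png

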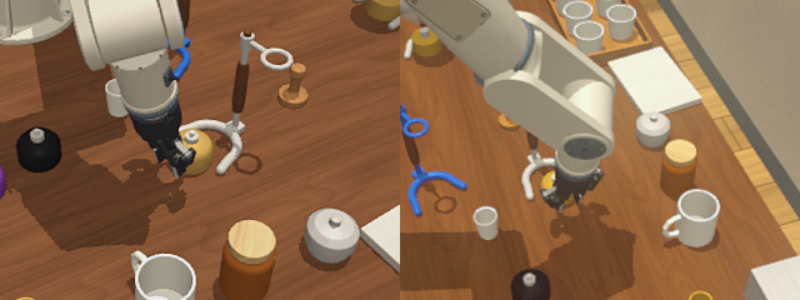

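The burner is entering the mouth, centred between the legs (scene crop (193,155)). Next I'll do the final push with a force stop.

Run:
```python
from h import *
f=np.r_[u(YAW),0]
for g in list(np.arange(.035,.006,-.01))+list(np.arange(.005,-.012,-.002)):
    p,R=push_pose(S-(D+g)*u(YAW),.012,YAW); env.servo_line(p,R,max_speed=.04)
    o=env.observe(); F=o["wrist_force"]; print(round(g,3),F,round(F@f,2))
    if F@f<-8: break
print(o["t"])
for c in ["scene","side"]:
    im,_=env.get_image(c); p=env.camera_params(c); print([(onz(p,m["pixel"])[:2],round(m["score"],2)) for m in env.mark_of(c,"burner")])
```

```text
0.035 [-0.3942  1.355  -0.7452] 1.41
0.025 [ 0.2611 -0.487   0.1403] -0.53
0.015 [ 0.1073 -0.3201 -0.216 ] -0.34
0.005 [0.082  0.2237 0.3297] 0.2
0.003 [ 0.2296 -0.853  -0.0211] -0.88
0.001 [-0.0934 -2.2202  0.4781] -2.15
-0.001 [ 0.2107 -1.6264  0.2621] -1.64
-0.003 [ 0.3177 -4.8963  1.0743] -4.86
-0.005 [ -0.9253 -13.4498   2.4181] -12.98
18.6583
[(array([0.5369, 0.1447]), 0.76), (array([ 0.4255, -0.1195]), 0.72), (array([ 0.4539, -0.2337]), 0.64)]
[(array([ 0.4244, -0.1214]), 0.83), (array([ 0.454 , -0.2351]), 0.72), (array([0.5274, 0.1501]), 0.63)]
```

Run:
```python
from fit import *
p,R=push_pose(S-(D+.05)*u(YAW),.012,YAW); env.servo_line(p,R,max_speed=.08)
p,R=push_pose(S-(D+.07)*u(YAW),.25,YAW); env.servo_line(p,R,max_speed=.2)
env.set_gripper(0)
env.reach([.54,.06,.46],down(0)); env.dwell(.3)
p=env.camera_params("wrist"); im,d=env.get_image("wrist"); cv2.imwrite("pics/home.png",im[:300])
X,C=cloud(im,d,p)
m=(np.hypot(*(X[:,:2]-S).T)<.03)&(X[:,2]>.055)&(X[:,2]<.075); print("collar",m.sum(),circ(X[m,:2]))
white=(C.min(1)>95)&(np.ptp(C,axis=1)<60)
m=white&(np.hypot(X[:,0]-S[0],X[:,1]-S[1])<.09)&(np.hypot(*(X[:,:2]-S).T)>.0385)&(X[:,2]>.005)&(X[:,2]<.022); print("stand",horseshoe(X[m,:2]))
m=(np.hypot(X[:,0]-.58,X[:,1]-.217)<.05)&white&(X[:,2]>.18)&(X[:,2]<.22); print("ring",circ(X[m,:2]))
print(env.observe()["t"])
```

```text
collar 421 [0.5347 0.1464 0.0075]
stand (array([0.5333, 0.1459, 1.7616]), np.float64(0.004835580285626002))
ring [0.5804 0.2318 0.0355]
22.3833
```

View pics/home.png

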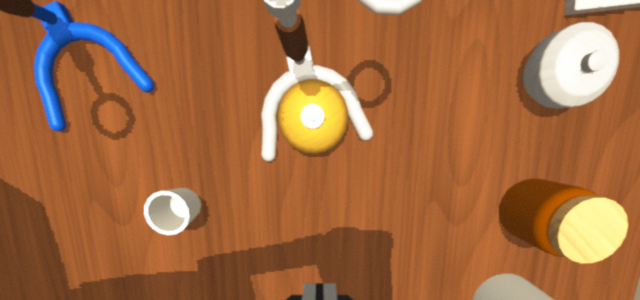

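The burner sits in the bend (pixel (313,117)), about 1.5 mm from the fitted centre, so it is home. The holder is still out, seen by its shadow and the ring edge at the top. Now I'll swing the holder.

Run:
```python
from h import *
Z=.188+env.tips_ahead
def pose(deg,off,z=Z):
    t=np.radians(deg); return np.r_[PIV+.062*u(t)+off*u(t+np.pi/2),z],down(t)
p,R=pose(12,.070,.43); env.reach(p,R); p,R=pose(12,.070); env.servo_line(p,R,max_speed=.1)
p,R=pose(12,.040); env.servo_line(p,R,max_speed=.05); print(env.observe()["wrist_force"])
end=np.degrees(YAW)-180
for d in list(np.arange(4,end+8,-8))+list(np.arange(end+6,end-13,-2)):
    p,R=pose(d,.037); env.servo_line(p,R,max_speed=.06)
    o=env.observe(); F=o["wrist_force"]; ft=F[:2]@u(np.radians(d)+np.pi/2); print(round(d-end,1),F,round(ft,2))
    if ft>6: break
print(o["t"])
im,_=env.get_image("side"); cv2.imwrite("pics/swing.png",im[80:320,180:500])
```

```text
[-0.124  -0.3032  0.5001]
82.2 [-0.2803 -0.5081 -0.965 ] -0.49
74.2 [0.2539 0.5051 0.0109] 0.52
66.2 [-0.4373 -0.3207 -0.3455] -0.4
58.2 [-0.253   0.2904  0.3089] 0.19
50.2 [-0.0923 -0.124   0.3798] -0.15
42.2 [-0.6449  0.4169  0.3694] -0.04
34.2 [ 0.0021 -0.0856  0.058 ] -0.06
26.2 [-0.3625  0.0169  0.3994] -0.28
18.2 [0.0672 0.3379 0.6585] 0.23
10.2 [-0.2681  0.5132  0.1097] -0.06
6.0 [ 0.0792 -0.3022  0.7703] -0.02
4.0 [ 0.2709  0.5759 -0.3266] 0.42
2.0 [ 0.8797  0.1003 -0.5721] 0.88
0.0 [ 0.294  -0.3811  0.255 ] 0.21
-2.0 [ 0.2321 -0.2685 -0.4004] 0.18
-4.0 [ 0.6265 -0.0412  0.307 ] 0.62
-6.0 [ 5.9739  2.3239 -1.0434] 6.18
29.85
```

View pics/swing.png

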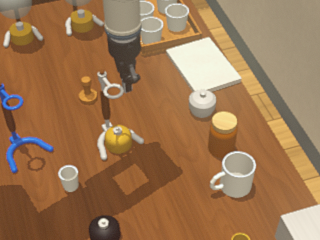

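The stop force has risen to 6 N, well above the 1 N of friction. I'll back off and check the ring and burner.

Run:
```python
from fit import *
Z=.188+env.tips_ahead; end=np.degrees(YAW)-180
def pose(deg,off,z=Z):
    t=np.radians(deg); return np.r_[PIV+.062*u(t)+off*u(t+np.pi/2),z],down(t)
p,R=pose(end-6,.09); env.servo_line(p,R,max_speed=.08)
p,R=pose(end-6,.09,.45); env.servo_line(p,R,max_speed=.15)
env.reach([.54,.03,.5],down(0)); env.dwell(.4)
p=env.camera_params("wrist"); im,d=env.get_image("wrist"); a=im[:300]
X,C=cloud(im,d,p); white=(C.min(1)>95)&(np.ptp(C,axis=1)<60)
m=white&(np.hypot(*(X[:,:2]-S).T)<.035)&(X[:,2]>.19)&(X[:,2]<.215); c=circ(X[m,:2]); v=c[:2]-PIV
print("ring",m.sum(),c,"holder",np.arctan2(v[1],v[0])-(YAW-np.pi))
m=(np.hypot(*(X[:,:2]-S).T)<.02)&(X[:,2]>.05)&(X[:,2]<.08); print("collar",m.sum(),X[m].mean(0))
im,_=env.get_image("scene"); b=im
cv2.imwrite("pics/final.png",np.vstack([cv2.resize(np.hstack([a,b[100:400]]),(800,188))])); 
print(env.observe()["t"],env.observe()["wrist_force"])
q=env.camera_params("scene")
for t in ["mug","bean_jar","measure","egg_cup","tamper","spoon"]: print(t,[onz(q,m["pixel"])[:2] for m in env.mark_of("scene",t)][:1])
```

```text
ring 2631 [0.5326 0.1447 0.021 ] holder -0.02224149917715912
collar 240 [0.534  0.1493 0.0596]
33.425 [ 0.0584  1.1542 -0.438 ]
mug [array([ 0.7782, -0.0783])]
bean_jar []
measure [array([ 0.7098, -0.2556])]
egg_cup [array([0.3798, 0.0503])]
tamper [array([0.5061, 0.356 ])]
spoon [array([ 0.5152, -0.3683])]
```

View pics/final.png

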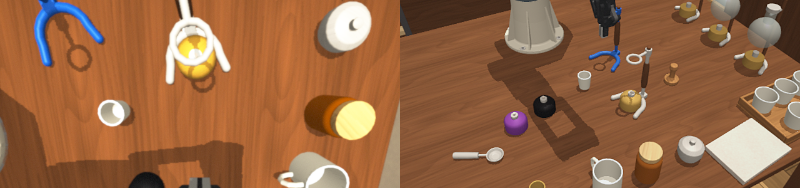

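The ring is over the burner and against its stop, the burner is still in the bend, and the bystanders are where they were. I'll hand in.

```bash
python3 -c "
from bench import env
print(env.job_done(), env.observe()['t'])"
```

```text
the job is handed in; nothing more can be done
the job is handed in; nothing more can be done
```

The job is handed in, and my last checks put the burner home and the holder on its stop; the hand-in gives no verdict.

- **Burner:** I slid it with two half-open fingers into the horseshoe until it met the bend, with about 13 N at the stop. Before the swing its collar was about 1.5 mm from the fitted centre of the bend. After the swing it read about 4 mm, but the ring hides part of the collar from above, so that figure is less certain. Both are inside the 8 mm limit.
- **Holder:** I pushed the ring round with closed fingers until the force rose to about 6 N, well above the roughly 1 N it takes to swing. The measured angle was about -0.02 rad, which is the stop within measuring error.
- **Bystanders:** the mug, measure, egg cup, tamper and spoon read within about 11 mm of their first positions, which is about the measuring noise. The networks missed the bean jar in the last check and I did not re-measure the sugar pot. Both look unmoved in the pictures, and the arm did not go near them.

The arm finished clear of everything at about 33 s of the 64 s allowed.

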